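# Nip up a birdhouse perch in the drilling jig with the inner knob of a coaxial pair

## Robot

A 6-joint arm with a two-finger parallel gripper is mounted at the origin on a cart in front of the work surface, level with it; the furniture and walls round the work are solid. World frame = base frame: x ahead of the robot, y to its left, z up, the work surface at z = 0. Lengths are in mm, angles in rad, forces in N, time in s.
With the tool pointing down it reaches from about 300 to 775 mm from the base axis. Payload 14.6 kg.
Tool frame: the origin (TCP) lies midway between the tips of the shut fingers; the grasp point (between the pads) lies 19 mm behind it; x points along the fingers, z is the direction in which the jaws open and shut, and the axes are right-handed (so a half turn about x gives the same grasp; the last joint's range is limited). The gripper opens to 94 mm and grips with 3 to 60 N. Pads are 16 mm wide; open, the fingers measure 119 mm over their backs; the gripper's body (75 mm by 177 mm) begins 78 mm behind the grasp point.
Start: joints at [1.074, 0.3, 1.521, -0, 1.321, -0.067], TCP at [229.175, 499.968, 205.446] pointing down, gripper open.
Joint ranges: [-3.03, 3.03], [-0.79, 2.21], [0.23, 2.52], [-1.04, 4.18], [0, 3.07], [-2.55, 2.55]. Speed limits (rad/s): [2.22, 2.22, 2.57, 3.14, 3.14, 3.14].

## Interface

Orientations are given as [roll, pitch, yaw] about the fixed x, y, z axes, in that order (R = Rz(yaw) Ry(pitch) Rx(roll)).
In Python, from cell import * gives the robot as it stands.
- The arm moves only by the tool play_rows, never from a script. Its argument "motion" is one flat list of numbers, 7 for each row, row after row: the turn, a rotation vector about the tool's x, y, z in rad, then the shift along the tool's x, y, z in m, then the closure, from -1 (fully open) to 1 (shut), so that 0 is half open. In form: [rx, ry, rz, x, y, z, fingers, rx, ry, rz, x, y, z, fingers, ...]. A call has 1 to 20 rows; each row shifts and turns the pose as measured when the row begins, along the tool's axes as they then stand; what a row does not reach is not made up. A row lasts 1/10 s, in which the tool goes at most 50 mm and 8.59 degrees, less where a joint would pass 70% of its speed; a pose out of reach is approached as far as the arm can. A call with a gripper value outside its range is refused whole. The fingers move at their own pace and stop on an object; "newtons" is the grip in N (left out, the last holds). Time passes only in rows, so rows that do not move let the fingers close. It gives the time, the measured TCP pose, the force and the opening at its end, in the units of the state.
- read_state(): the state, without advancing time (a new reading comes with each control period).
- camera(name): name is "scene" or "top" or "wrist"; returns (picture, depth): 420x560x3 uint8, blue, green, red; 420x560 float32, mm along the optical axis (not along the pixel's ray), 0 where there is no reading.
- camera_params(name): a dict with "fx", "fy", "cx", "cy" (pixels), "T" (4x4, takes a point from camera to world coordinates). Camera axes: x right, y down, z forward; pixel columns grow to the right and rows downward; lengths in mm; the calibration is good to about 2 mm. A picture is of the moment at which its call begins: read the wrist's pose just before it. camera_params takes no time and is no camera call; for the wrist camera it gives the pose at the moment of the call.
- sign_off(): hands the job in, once; it reports no verdict.
Trained networks look in the newest picture that a camera, given by its name, has taken for a name from the list of things; names that differ only in an ending like _2 or _b are one class to them, and where a whole thing is asked for, a point or a joint stands for the part that bears it (a point fixed in the world has none). Each returns a list of dicts, best first, with "conf" (0 to 1); they miss things now and then, are a little off and sometimes report something else, mostly with a low value. They report only what shows in the picture. A call takes as long as a camera call. They do not tell look-alikes from the thing itself.
- masks_of(camera, name): "region" (420x560 bool, what is visible of it).
- place_of(camera, name): "at" ([x, y, z] in mm, in the coordinates of the camera as it stood for that picture, good to about 4 mm: a listed point, or the origin of a listed thing).
The state is a dict: "clock": time; "joints": joint angles; "qd": joint speeds; "effort": joint torques, N m; "eef_pos": TCP position; "eef_rot": TCP orientation; "wrist_force": force on the tool from outside, world axes, zero at the start; "moment": the same for the moment, N m; "finger_gap": finger opening in mm.
Only numpy, scipy, OpenCV 4.12 (cv2) and the standard library are available. Lean on these libraries where they do the work, as an engineer would, in place of code of your own. Each camera call takes 0.05 s, during which the arm holds its last target.

## Task

Lay the dark, weathered perch block lengthwise on the bed of the small drilling jig, between the cork-faced jaw and the dark steel fence, and let go of it. Then turn the small black upper knob clockwise until the jaw has pushed the block against the fence and you feel it nipped: snug enough to stay put for drilling, about 14 newtons, but never cranked hard, because the old wood splits. The brass ring right under the knob holds the drilling depth somebody has set: do not turn it, and leave the other things on the bench where they are.

Things in the scene. Friction and masses are not known exactly. Their poses are not given: they have to be found in the camera images.
- perch_center (a point): Centre (half-way up) of the loose perch block, dark weathered wood with a knot, 40 x 80 x 22 mm, 40 to 85 g. Its y axis runs along the 80 mm length, x across the 40 mm width, z up. It starts flat on the bench.
- perch: The perch block itself; its origin is the centre of its underside, axes as those of its centre.
- jig: The drilling jig, fixed to the bench: aluminium base plate 120 x 270 x 12 mm, origin at the centre of its underside, y along the 270 mm clamping line towards the fence, z up. At -y a green housing 84 x 84 mm, top 48 mm over the bench, carries the two coaxial knobs; between housing and fence stand the jaw and the free bed.
- bed (a point): Point on top of the base plate (12 mm over the bench), on the bed's centre line, 43 mm before the fence's face; axes as the jig's. Put the block with its length along y, centre near x = 0 and 41 to 46 mm before the fence's face. The jaw (50 mm wide, cork face, top 24 mm above the bed) faces the fence: 88 to 107 mm between them at the start; this differs each time and is not measured.
- fence_face (a point): Middle of the fence's clamping face, which looks along -y of the jig. The fence is a fixed dark steel block, 70 mm wide, 20 mm thick, 26 mm high above the bed; this point is 12 mm above the bed.
- fence: The same fence; origin at the foot of its clamping face, on the bed's top. The clamping force is judged between it and the block.
- knob_grip (a point): Point on the knobs' common upright axis, half-way up the upper (inner) knob: round, black, knurled, 36 mm in diameter, 22 mm high, white line on its flat top. It is 150 mm from the bed point along -y of the jig, 75 mm above the bench, 11 mm below the knob's top, 13 mm above the top face of the brass ring. Its axes turn with the knob.
- feed_knob (a joint): Angle of the upper knob, rad, growing clockwise from above, which closes the jaw 10 mm per rad; range -0.1 to 3.5, start 0 to 0.4. 8 to 27 mm close the gap: two or three grasps. Drag 0.28 N m, so it stays where left and, at a standstill, biases a moment reading either way. Sprung jaw: once the block is on the fence each 0.1 rad adds about 7 N, and 0.07 N m anticlockwise on the fingers.
- ring_line (a point): Outer end of the black line on top of the brass depth ring (the lower, outer knob: 64 mm in diameter, 13 mm high, 2 mm below the upper knob), 28 mm from the common axis, 62 mm over the bench. The ring turns at a touch (0.015 N m): fingers that rest on it drag it round.
- pale_blank_site (a point): Bystander: a larger pale wooden block, 50 x 95 x 28 mm; point 10 mm above its underside.
- sander_site (a point): Bystander: sanding block, 62 x 110 x 38 mm; point 10 mm above its underside.
- plug_site (a point): Bystander: grey round wooden plug, 46 mm in diameter, 20 mm high; its centre.
- rod_site (a point): Bystander: a lying dowel, 16 x 140 mm; point on it about half-way up.
Mind the look-alikes: they are no part of the job. What is shaped like the perch but green or turquoise is not meant.

How it is judged:
By the outcome, as a careful person would: the job done as asked, in the order asked, and still so for the second after the job is handed in, with the robot touching nothing.
It also fails if it takes over 72 s, if anything falls off the work surface, if the arm or the gripper's body presses on something with over 40 N, if the wrist force passes 120 N, or if a joint passes its speed limit or range.

## Working session

There is one attempt and no reset: what is moved stays moved. The work goes in short steps, Python scripts to look and compute and a tool call to move; the robot and the scene stay as the last step left them, time stands still between calls to the robot, and variables do not carry over. Pictures are saved under pics/ and viewed, and the job is handed in when it is done.

Besides the shell and the picture viewer there is one more tool, called after "Call:" as name(argument=value, ...), one argument or row to a line, values as JSON. play_rows: Moves the arm, as the interface text tells. Its arguments: {"type":"object","properties":{"motion":{"type":"array","items":{"type":"number"}},"newtons":{"type":"number"}},"required":["motion"]}

```bash
ls; mkdir -p pics
python3 - <<'E'
from cell import *
import cv2
s=read_state()
for k in s: print(k,s[k])
for n in("scene","top"):
    p,d=camera(n); cv2.imwrite(f"pics/{n}0.png",p)
    c=camera_params(n); print(n,c)
print(read_state()["clock"])
E
```

```text
pics
clock 0.0
joints [ 1.07443132e+00  3.00513305e-01  1.52157852e+00  2.17028976e-05
  1.32073203e+00 -6.65914938e-02]
qd [-5.95290022e-04  1.54864725e-03  6.02104694e-05 -5.60770080e-04
  2.58392367e-04 -1.23830210e-03]
effort [-7.22091572e-04 -5.31816244e+01 -3.52737486e+01  7.07612699e-02
  2.44102604e-02 -1.26536997e-04]
eef_pos [229.02956434 499.74730905 204.86427542]
eef_rot [ 3.0579291   1.56956494 -2.08423878]
wrist_force [ 0.61979806  0.04063857 -0.90210118]
moment [-0.03012228  0.00216551 -0.00998364]
finger_gap 94.08394114005081
scene {'fx': 464.2733410195973, 'fy': 464.2733410195973, 'cx': 279.8256986207481, 'cy': 204.03417123695593, 'T': array([[ 7.59730821e-01, -2.96493209e-01,  5.78706192e-01,
        -2.12853928e+02],
       [-6.50111562e-01, -3.63882387e-01,  6.67041652e-01,
        -8.56083669e+02],
       [ 1.28076713e-02, -8.82995688e-01, -4.69206328e-01,
         6.80473913e+02],
       [ 0.00000000e+00,  0.00000000e+00,  0.00000000e+00,
         1.00000000e+00]])}
top {'fx': 420.1042671562178, 'fy': 420.1042671562178, 'cx': 281.0577769153382, 'cy': 211.918507228148, 'T': array([[-6.00788540e-03, -9.75887404e-01,  2.18191843e-01,
         2.01982979e+02],
       [-9.99980213e-01,  5.45611828e-03, -3.13123260e-03,
        -1.21959310e+01],
       [ 1.86524995e-03, -2.18206337e-01, -9.75900874e-01,
         1.48258291e+03],
       [ 0.00000000e+00,  0.00000000e+00,  0.00000000e+00,
         1.00000000e+00]])}
0.1
```

View pics/scene0.png

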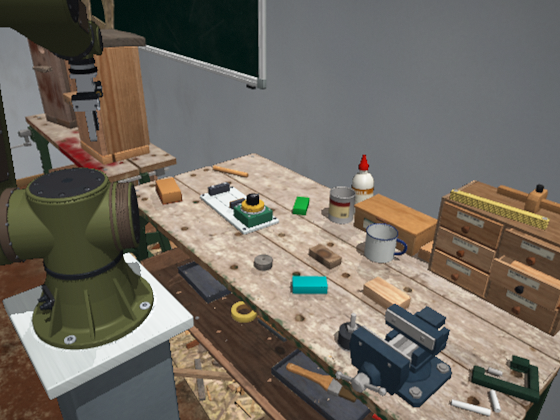

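View pics/top0.png

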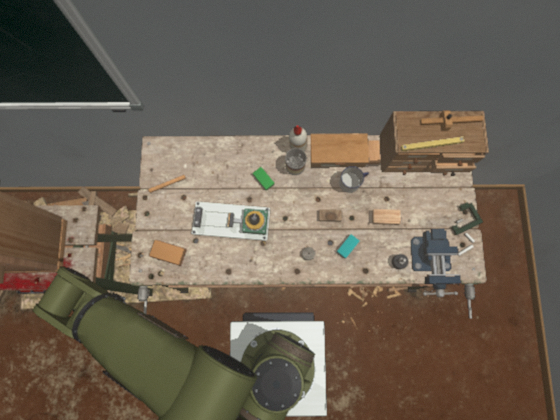

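The candidates in the scene picture are:
- dark brown block at (325,257), top (329,215)
- green block at (301,205)
- turquoise block at (310,285)
- pale blank at (386,292)
- sander at (168,190)

I choose the dark brown one by description and will check it in a close crop.

```bash
cat > h.py <<'E'
from cell import *
import cv2, numpy as np
def w(c,p): 
    T=c["T"]; return T[:3,:3]@np.asarray(p)+T[:3,3]
def cloud(c,d):
    v,u=np.mgrid[0:420,0:560]
    P=np.stack([(u-c["cx"])/c["fx"]*d,(v-c["cy"])/c["fy"]*d,d],-1)
    return P@c["T"][:3,:3].T+c["T"][:3,3]
E
python3 - <<'E'
from h import *
np.set_printoptions(precision=1,suppress=True)
p,d=camera("scene"); c=camera_params("scene")
cv2.imwrite("pics/crop1.png",cv2.resize(p[160:320,180:420],None,fx=3,fy=3,interpolation=cv2.INTER_CUBIC))
for n in ["perch_center","jig","bed","fence_face","knob_grip","ring_line","pale_blank_site","sander_site","plug_site","rod_site"]:
    for r in place_of("scene",n)[:3]: print(n,round(r["conf"],2),w(c,r["at"]))
p,d=camera("top"); c=camera_params("top")
for n in ["perch_center","jig","bed","fence_face","knob_grip"]:
    for r in place_of("top",n)[:3]: print("top",n,round(r["conf"],2),w(c,r["at"]))
print(read_state()["clock"])
E
```

```text
perch_center 0.78 [ 411.7 -253.2   12.5]
perch_center 0.62 [ 515.5 -186.5   12.3]
perch_center 0.6 [656.2  47.9  12.2]
jig 0.62 [507.8 269.1  24.7]
jig 0.61 [504.3 166.5  -0.9]
bed 0.91 [506.4 227.4  11.4]
fence_face 0.56 [510.5 266.5  25.1]
ring_line 0.7 [505.6 102.8  65.5]
ring_line 0.23 [ 520.  -191.6   -0.1]
pale_blank_site 0.78 [ 512.8 -391.     9.5]
sander_site 0.74 [388.5 381.5  10.1]
plug_site 0.72 [ 381.4 -110.     5.5]
rod_site 0.52 [505.3 265.9  16. ]
rod_site 0.51 [640.4 400.2   9.5]
top perch_center 0.59 [ 513.9 -190.    11.3]
top perch_center 0.48 [ 406.7 -252.    12.6]
top jig 0.69 [496.6 163.    1.4]
top jig 0.61 [513.3 271.1  23.6]
top jig 0.55 [506.  224.9  10.5]
top bed 0.85 [505.3 221.8  11.3]
top fence_face 0.49 [514.3 267.7  21.5]
top knob_grip 0.56 [493.4  79.4  75. ]
0.95
```

View pics/crop1.png

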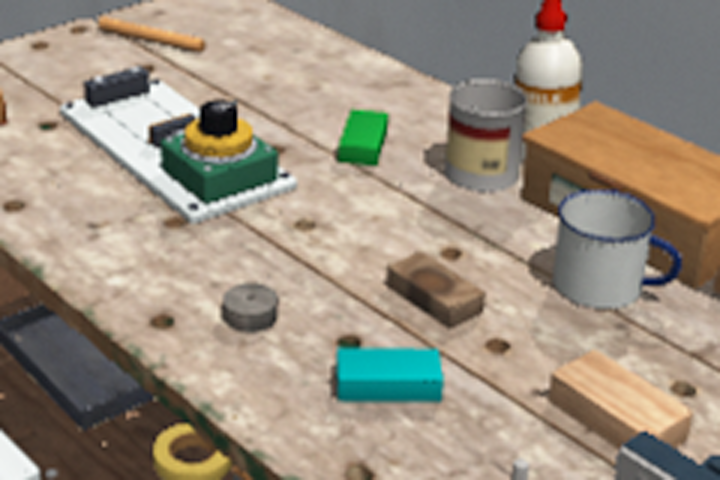

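```bash
cat >> h.py <<'E'
from scipy.spatial.transform import Rotation as Ro
def pose(s=None):
    s=s or read_state(); return np.array(s["eef_pos"]),Ro.from_euler("xyz",s["eef_rot"]).as_matrix()
def go(target,zdir=None,n=None):
    """print move to target TCP (mm) with tool down, tool z toward world angle zdir (rad), in current tool axes"""
    p,R=pose(); d=R.T@(np.asarray(target)-p)/1000
    rv=np.zeros(3)
    if zdir is not None:
        z=np.array([np.cos(zdir),np.sin(zdir),0]); x=np.array([0,0,-1.]); G=np.stack([x,np.cross(z,x),z],1)
        rv=Ro.from_matrix(R.T@G).as_rotvec()
    print("shift tool m",d.round(4),"rotvec",rv.round(4),"cur zdir",np.arctan2(R[1,2],R[0,2]).round(4))
E
python3 - <<'E'
from h import *
np.set_printoptions(precision=3,suppress=True)
p,R=pose(); print(p,R)
c=camera_params("wrist"); T=c["T"]; print("cam in tool",R.T@(T[:3,3]-p)); print(R.T@T[:3,:3]); print(c["fx"],c["cx"],c["cy"])
pi,d=camera("top"); c=camera_params("top")
C=cloud(c,d)
for n in ["perch","jig"]:
    for r in masks_of("top",n)[:3]:
        m=r["region"]; Q=C[m]; print(n,r["conf"],m.sum(),Q.mean(0), cv2.minAreaRect(Q[:,:2].astype(np.float32)))
E
```

```text
[229.178 499.966 205.456] [[ 0.    -0.909  0.417]
 [-0.     0.417  0.909]
 [-1.    -0.    -0.   ]]
cam in tool [-179.689   85.15     0.58 ]
[[-0.001 -0.289  0.957]
 [-0.001 -0.957 -0.289]
 [ 1.    -0.001  0.   ]]
356.39735210494155 283.7098524332347 210.3206763742798
perch 0.6 266 [ 406.352 -249.821   27.58 ] ((311.06707763671875, -154.23794555664062), (45.578433990478516, 355.27972412109375), 44.83367919921875)
perch 0.56 283 [ 515.383 -190.713   31.869] ((365.8543701171875, -128.7582550048828), (89.179443359375, 392.1854248046875), 67.38632202148438)
perch 0.5 272 [654.762  46.206  26.008] ((457.33294677734375, 5.397926330566406), (507.29937744140625, 68.55632019042969), 11.637819290161133)
jig 0.73 2487 [497.402 158.845  29.394] ((442.3074951171875, 86.53195190429688), (459.5052490234375, 242.62571716308594), 50.168113708496094)
```

Run:
```python
from h import *
go([500,200,300],0)
```

```text
shift tool m [-0.0946 -0.3712 -0.1598] rotvec [ 1.141e+00 -1.000e-04  0.000e+00] cur zdir 1.141
```

Call:
play_rows(
  motion=[0.14, 0, 0, -0.012, 0, 0, -1, 0.14, 0, 0, -0.012, 0, 0, -1, 0.14, 0, 0, -0.012, 0, 0, -1, 0.14, 0, 0, -0.012, 0, 0, -1, 0.14, 0, 0, -0.012, 0, 0, -1, 0.14, 0, 0, -0.012, 0, 0, -1, 0.14, 0, 0, -0.012, 0, 0, -1, 0.14, 0, 0, -0.012, 0, 0, -1],
)

```text
clock: 1.9
eef_pos: [228.9, 499.4, 303.3]
eef_rot: [-2.045, 1.567, -2.066]
wrist_force: [0.3, -0.1, 0.1]
finger_gap: 94.1
```

Run:
```python
from h import *
go([500,200,300],0); print(read_state()["joints"].__repr__(), read_state()["clock"])
```

```text
shift tool m [ 0.0038 -0.2937  0.2773] rotvec [-0.0208 -0.0017  0.0032] cur zdir -0.0208
array([ 1.07440715e+00,  2.46608299e-01,  1.36388040e+00, -4.33413814e-06,
        1.53473277e+00,  1.09520737e+00]) 1.9
```

Call:
play_rows(
  motion=[0, 0, 0, 0, -0.033, 0.031, -1, 0, 0, 0, 0, -0.033, 0.031, -1, 0, 0, 0, 0, -0.033, 0.031, -1, 0, 0, 0, 0, -0.033, 0.031, -1, 0, 0, 0, 0, -0.033, 0.031, -1, 0, 0, 0, 0, -0.033, 0.031, -1, 0, 0, 0, 0, -0.033, 0.031, -1, 0, 0, 0, 0, -0.033, 0.031, -1, 0, 0, 0, 0, -0.033, 0.031, -1, 0, 0, 0, 0, 0, 0, -1],
)

```text
clock: 2.9
eef_pos: [508.4, 183.2, 305.2]
eef_rot: [-0.55, 1.57, -0.576]
wrist_force: [-0.7, 0.2, 0.6]
finger_gap: 93.8
```

Run:
```python
from h import *
np.set_printoptions(precision=1,suppress=True)
go([515,-200,200],0)
c=camera_params("wrist"); p,d=camera("wrist"); cv2.imwrite("pics/w1.png",p); np.save("w1d.npy",d); np.save("w1T.npy",c["T"])
for n in ["jig","bed","fence_face","fence","knob_grip","ring_line"]:
    for r in place_of("wrist",n)[:2]: print(n,round(r["conf"],2),w(c,r["at"]))
print(pose()[0])
```

```text
shift tool m [ 0.1 -0.4  0. ] rotvec [-0.  0.  0.] cur zdir -0.0258
jig 0.63 [501.8 162.5   1.6]
bed 0.56 [506.9 224.8  11.5]
fence_face 0.97 [508.7 268.1  20.8]
fence_face 0.23 [ 515.4 -186.4   11.1]
fence 0.79 [512.9 270.    9.4]
knob_grip 0.87 [494.2  78.9  78.3]
ring_line 0.73 [504.6 105.7  63.5]
ring_line 0.33 [501.9 167.8  -2.3]
[505.5 187.8 306.1]
```

View pics/w1.png

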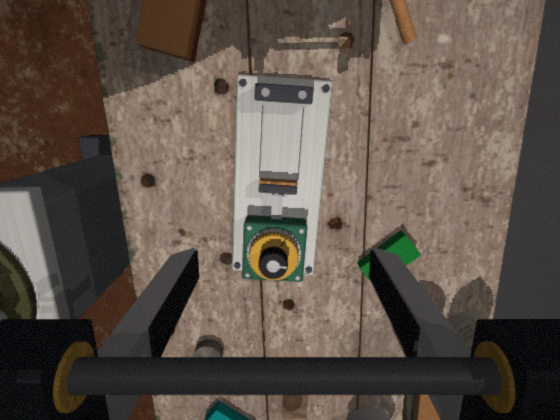

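The wrist view shows the jig:
- fence at (284,92)
- cork jaw at (278,186)
- knob at (273,262) with its white line to the right

Next I'll fit the jig pose from depth.

Run:
```python
from h import *
np.set_printoptions(precision=2,suppress=True)
d=np.load("w1d.npy"); c=camera_params("wrist"); c["T"]=np.load("w1T.npy"); C=cloud(c,d)
X,Y,Z=C[...,0],C[...,1],C[...,2]
roi=np.zeros(d.shape,bool); roi[60:290,225:340]=1
roi&=d>0
for nm,lo,hi in [("bench",-5,5),("plate",8,16),("jaw",33,37),("fence",36,41),("house",45,51),("ring",58,66),("knob",81,91)]:
    m=roi&(Z>lo)&(Z<hi)
    m=cv2.morphologyEx(m.astype(np.uint8),cv2.MORPH_OPEN,np.ones((3,3)))
    n,l,st,ce=cv2.connectedComponentsWithStats(m)
    for i in range(1,n):
        if st[i,4]<40: continue
        q=C[l==i]; print(nm,st[i],"z",np.median(q[:,2]).round(1),"mean",q[:,:2].mean(0),"rect",cv2.minAreaRect(q[:,:2].astype(np.float32)))
q=C[roi&(Z>8)&(Z<16)]
print(cv2.boxPoints(cv2.minAreaRect(q[:,:2].astype(np.float32))))
```

```text
bench [ 225   60   25  193 2016] z 0.3 mean [437.72 217.17] rect ((442.58245849609375, 191.2615966796875), (263.5953063964844, 30.70134735107422), 85.34644317626953)
bench [ 251   60   89  230 5722] z 0.3 mean [554.01 166.86] rect ((528.5700073242188, 158.0183868408203), (117.32920837402344, 327.13336181640625), 0.07192473113536835)
bench [225 263  35  27 566] z 0.1 mean [435.35  14.22] rect ((441.06402587890625, 20.104923248291016), (43.904788970947266, 51.84895324707031), 86.19434356689453)
plate [  232    75   100   200 11838] z 12.4 mean [502.64 198.54] rect ((499.6605224609375, 165.53077697753906), (269.13507080078125, 120.13946533203125), 84.71200561523438)
jaw [259 181  38  14 400] z 35.2 mean [498.88 164.07] rect ((499.7280578613281, 163.8517303466797), (15.661231994628906, 49.00910568237305), 83.82855987548828)
fence [254  83  59  21 930] z 38.5 mean [510.01 279.54] rect ((510.3079528808594, 279.4936828613281), (19.748197555541992, 69.817138671875), 84.58967590332031)
house [243 222  63  38 917] z 46.8 mean [493.65 102.25] rect ((492.8984680175781, 91.76445770263672), (53.011314392089844, 80.95121765136719), 83.77061462402344)
house [284 261  20  21 189] z 46.3 mean [520.47  47.05] rect ((517.857666015625, 50.425010681152344), (32.21662902832031, 22.126483917236328), 79.6977767944336)
house [243 263  15  16 138] z 46.5 mean [457.66  51.43] rect ((456.9102783203125, 50.48881530761719), (15.926309585571289, 27.319746017456055), 25.355709075927734)
ring [249 234  50  44 982] z 62.3 mean [492.53  86.56] rect ((492.4016418457031, 80.186767578125), (58.97916793823242, 64.174072265625), 83.12882995605469)
knob [259 251  28  28 635] z 86.2 mean [491.71  79.07] rect ((491.611083984375, 78.67256164550781), (35.34270477294922, 33.39818572998047), 87.19532775878906)
[[427.44  37.07]
 [547.07  26.  ]
 [571.88 294.02]
 [452.25 305.1 ]]
```

Run:
```python
from h import *
go([512,-150,250])
```

```text
shift tool m [ 0.0559 -0.3377  0.0131] rotvec [0. 0. 0.] cur zdir -0.0196
```

Call:
play_rows(
  motion=[0, 0, 0, 0.006, -0.038, 0.0015, -1, 0, 0, 0, 0.006, -0.038, 0.0015, -1, 0, 0, 0, 0.006, -0.038, 0.0015, -1, 0, 0, 0, 0.006, -0.038, 0.0015, -1, 0, 0, 0, 0.006, -0.038, 0.0015, -1, 0, 0, 0, 0.006, -0.038, 0.0015, -1, 0, 0, 0, 0.006, -0.038, 0.0015, -1, 0, 0, 0, 0.006, -0.038, 0.0015, -1, 0, 0, 0, 0.006, -0.038, 0.0015, -1, 0, 0, 0, 0, 0, 0, -1, 0, 0, 0, 0, 0, 0, -1],
)

```text
clock: 4.35
eef_pos: [513.0, -157.5, 251.5]
eef_rot: [0.218, 1.565, 0.215]
wrist_force: [-0.6, -0.3, 0.2]
finger_gap: 93.7
```

```bash
cat > perch.py <<'E'
from h import *
np.set_printoptions(precision=2,suppress=True)
import sys
c=camera_params("wrist"); p,d=camera("wrist"); cv2.imwrite(f"pics/{sys.argv[1]}.png",p)
C=cloud(c,d)
print(pose()[0])
m=(d>0)&(C[...,2]>15)&(C[...,2]<28)
m=cv2.morphologyEx(m.astype(np.uint8),cv2.MORPH_OPEN,np.ones((3,3)))
n,l,st,ce=cv2.connectedComponentsWithStats(m)
for i in range(1,n):
    if st[i,4]<100: continue
    q=C[l==i]; print(st[i],"z",np.median(q[:,2]).round(1),"rect",cv2.minAreaRect(q[:,:2].astype(np.float32)), "col",p[l==i].mean(0))
E
python3 perch.py w2
```

```text
[ 513.04 -157.32  251.48]
[386   0  41  22 520] z 22.2 rect ((640.1622314453125, 19.136371612548828), (19.95243263244629, 40.245906829833984), 88.80268859863281) col [44.02 99.1  28.52]
[424  88  12  37 154] z 21.7 rect ((675.3790283203125, -76.87506103515625), (7.307328224182129, 40.590824127197266), 16.981552124023438) col [52.8  63.41 70.51]
[ 146  118   41   41 1292] z 20.0 rect ((380.5532531738281, -109.81460571289062), (45.146297454833984, 44.640621185302734), 78.37419891357422) col [ 87.15  94.29 103.  ]
[440 150   8  29 136] z 22.1 rect ((698.8489990234375, -140.66363525390625), (33.21147918701172, 3.6780972480773926), 84.65839385986328) col [25.62 37.93 51.21]
[ 269  172   35   66 2172] z 22.3 rect ((516.206298828125, -189.63421630859375), (80.30763244628906, 39.913963317871094), 88.00566101074219) col [ 65.04  82.15 104.77]
[429 180  15  86 392] z 21.7 rect ((698.4598388671875, -213.5370635986328), (2.2198050022125244, 110.90562438964844), 0.16267818212509155) col [46.29 55.05 62.91]
[534 211  26 108 721] z 21.4 rect ((849.18798828125, -274.5106201171875), (4.06236314773559
[... 498 characters left out ...]
.69148635864258), 87.46351623535156) col [53.66 69.06 89.19]
[457 330  17  16 192] z 26.1 rect ((755.9541015625, -372.3115234375), (21.011503219604492, 29.60195541381836), 14.181966781616211) col [ 77.62 106.69 144.54]
[153 398  15  13 142] z 19.3 rect ((334.3285217285156, -487.3193054199219), (20.566469192504883, 19.46303939819336), 78.83732604980469) col [85.25 88.74 93.19]
[212 398  15  13 152] z 18.6 rect ((419.26788330078125, -488.0483093261719), (20.447845458984375, 18.88271141052246), 75.32014465332031) col [84.93 87.72 90.74]
[168 407  51  13 472] z 21.2 rect ((379.2443542480469, -503.9137878417969), (73.87755584716797, 23.753538131713867), 0.5111692547798157) col [39.25 33.04 25.33]
```

View pics/w2.png

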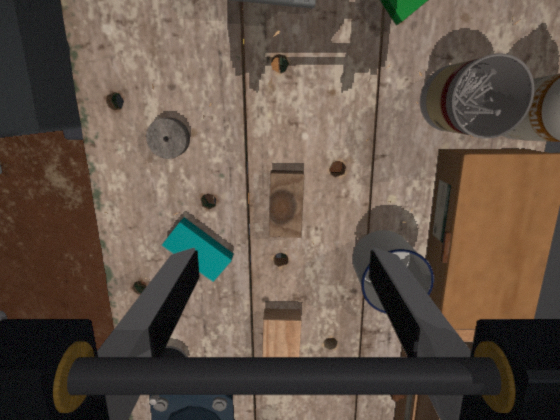

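The knotted dark block is at (286,203), which is the perch at world (516,-190). It is clear of the turquoise block (198,250) and the mug (398,285). I'll check the mug's height before descending.

Run:
```python
from h import *
np.set_printoptions(precision=1,suppress=True)
c=camera_params("wrist"); p,d=camera("wrist"); C=cloud(c,d)
m=(d>0)&(C[...,0]<620)&(C[...,0]>440)&(abs(C[...,1]+190)<60)&(C[...,2]>28)
print(m.sum(), C[m].min(0) if m.any() else "", C[m].max(0) if m.any() else "")
q=C[240:330,350:440][d[240:330,350:440]>0]; q=q[(q[:,2]>50)&(q[:,2]<140)]; print("mug",q.min(0),q.max(0))
go([516.2,-189.6,60],-0.035)
```

```text
25215 [ 452.3 -249.9   28.1] [ 619.9 -130.   374.9]
mug [ 599.7 -308.7   50. ] [ 699.6 -224.6   75.7]
shift tool m [ 0.2 -0.   0. ] rotvec [ 0.  0. -0.] cur zdir -0.0013
```

Call:
play_rows(
  motion=[0.034, 0, 0, 0.03, -0.016, 0.0015, -0.36, 0, 0, 0, 0.04, -0.016, 0.001, -0.36, 0, 0, 0, 0.04, 0, 0, -0.36, 0, 0, 0, 0.04, 0, 0, -0.36, 0, 0, 0, 0.03, 0, 0, -0.36, 0, 0, 0, 0, 0, 0, -0.36, 0, 0, 0, 0, 0, 0, -0.36],
)

```text
clock: 5.15
eef_pos: [520.6, -181.5, 71.1]
eef_rot: [-0.091, 1.556, -0.116]
wrist_force: [0.5, -0.0, 1.0]
finger_gap: 63.7
```

Run:
```python
from h import *
go([516.2,-189.6,4],-0.035); print(read_state()["finger_gap"],pose()[0])
```

```text
shift tool m [ 0.067  -0.0081 -0.0052] rotvec [0.0106 0.0149 0.0013] cur zdir -0.0244
63.69948546491215 [ 520.58307525 -181.52904595   71.09717456]
```

Call:
play_rows(
  motion=[0.01, 0.015, 0, 0.015, -0.008, -0.005, -0.36, 0, 0, 0, 0.015, 0, 0, -0.36, 0, 0, 0, 0, 0, 0, -0.36],
)

```text
clock: 5.45
eef_pos: [517.3, -190.0, 42.8]
eef_rot: [-0.71, 1.565, -0.743]
wrist_force: [-0.2, -0.0, 0.2]
finger_gap: 63.8
```

Run:
```python
from h import *
go([516.2,-189.6,4],-0.035); print(read_state()["finger_gap"],pose()[0])
```

```text
shift tool m [ 0.0388  0.0005 -0.0012] rotvec [0.0012 0.0042 0.0036] cur zdir -0.0338
63.77139601388882 [ 517.26078714 -189.95636738   42.84698168]
```

Call:
play_rows(
  motion=[0, 0.004, 0.003, 0.014, 0.0005, -0.001, -0.36, 0, 0, 0, 0.014, 0, 0, -0.36, 0, 0, 0, 0.009, 0, 0, -0.36, 0, 0, 0, 0, 0, 0, -0.36, 0, 0, 0, 0, 0, 0, -0.36],
)

```text
clock: 5.95
eef_pos: [516.4, -189.7, 2.7]
eef_rot: [-1.257, 1.57, -1.292]
wrist_force: [0.4, -0.1, -1.0]
finger_gap: 64.2
```

Run:
```python
from h import *
go([516.2,-189.6,4],-0.035); print(read_state()["finger_gap"],pose()[0])
```

```text
shift tool m [-0.0013  0.0001 -0.0002] rotvec [0.0007 0.0001 0.0003] cur zdir -0.0343
64.21670601340267 [ 516.4158883  -189.65835895    2.7321294 ]
```

Call:
play_rows(
  motion=[0, 0, 0, -0.0013, 0, 0, 0.4, 0, 0, 0, 0, 0, 0, 0.4, 0, 0, 0, 0, 0, 0, 0.4, 0, 0, 0, 0, 0, 0, 0.4, 0, 0, 0, 0, 0, 0, 0.4, 0, 0, 0, 0, 0, 0, 0.4],
  newtons=20,
)

```text
clock: 6.55
eef_pos: [517.2, -189.9, 5.6]
eef_rot: [-0.492, 1.568, -0.526]
wrist_force: [-0.6, -0.3, -0.3]
finger_gap: 39.7
```

Call:
play_rows(
  motion=[0, 0, 0, -0.01, 0, 0, 0.4, 0, 0, 0, -0.03, 0, 0, 0.4, 0, 0, 0, -0.04, 0, 0, 0.4, 0, 0, 0, -0.04, 0, 0, 0.4, 0, 0, 0, -0.03, 0, 0, 0.4, 0, 0, 0, 0, 0, 0, 0.4],
)

```text
clock: 7.15
eef_pos: [516.1, -189.4, 164.1]
eef_rot: [-0.546, 1.569, -0.58]
wrist_force: [-0.7, 1.1, -1.2]
finger_gap: 39.7
```

Run:
```python
from h import *
go([505.4,226.7,160],-0.0923); print(read_state()["finger_gap"],pose()[0],read_state()["moment"])
p,d=camera("wrist"); cv2.imwrite("pics/w3.png",p)
```

```text
shift tool m [ 0.0037  0.4155 -0.0249] rotvec [0.0582 0.0014 0.0008] cur zdir -0.0341
39.74834281848848 [ 516.07877474 -189.37900666  164.09447323] [-0.03240263  0.10478991 -0.00060498]
```

View pics/w3.png

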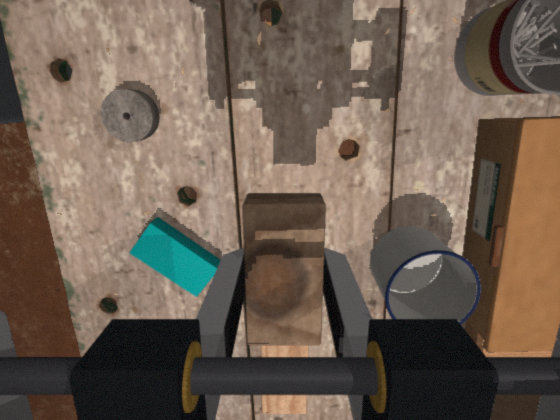

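Call:
play_rows(
  motion=[0.058, 0, 0, 0, 0.03, -0.002, 0.4, 0, 0, 0, 0, 0.04, 0, 0.4, 0, 0, 0, 0, 0.04, 0, 0.4, 0, 0, 0, 0, 0.04, 0, 0.4, 0, 0, 0, 0, 0.04, 0, 0.4, 0, 0, 0, 0, 0.04, 0, 0.4, 0, 0, 0, 0, 0.04, 0, 0.4, 0, 0, 0, 0, 0.04, 0, 0.4, 0, 0, 0, 0, 0.04, 0, 0.4, 0, 0, 0, 0, 0.03, 0, 0.4, 0, 0, 0, 0, 0.02, 0, 0.4, 0, 0, 0, 0, 0, 0, 0.4, 0, 0, 0, 0, 0, 0, 0.4],
)

```text
clock: 8.5
eef_pos: [542.5, 224.0, 145.9]
eef_rot: [-2.934, 1.546, -3.031]
wrist_force: [-0.0, -1.9, -1.0]
finger_gap: 39.8
```

```bash
cat > held.py <<'E'
from h import *
import sys
np.set_printoptions(precision=2,suppress=True)
s=read_state(); P,R=pose(s); c=camera_params("wrist"); p,d=camera("wrist"); cv2.imwrite(f"pics/{sys.argv[1]}.png",p)
C=cloud(c,d); 
L=(C-P)@R   # tool coords
m=(d>0)&(abs(L[...,2])<25)&(abs(L[...,1])<70)&(L[...,0]<-12)&(L[...,0]>-24)
m=cv2.morphologyEx(m.astype(np.uint8),cv2.MORPH_OPEN,np.ones((5,5)))
n,l,st,ce=cv2.connectedComponentsWithStats(m); i=1+np.argmax(st[1:,4]); q=L[l==i]
print("tool-frame top x",np.median(q[:,0]),"rect(y,z)",cv2.minAreaRect(q[:,1:].astype(np.float32)),st[i])
print("y range",np.percentile(q[:,1],[1,99]),"z range",np.percentile(q[:,2],[1,99]))
print("TCP",P,"zdir",np.arctan2(R[1,2],R[0,2]), "gap",s["finger_gap"])
np.savez("held.npz",d=d,T=c["T"])
np.set_printoptions(precision=4,suppress=True)
go([505.4,226.7,60],-0.0923)
E
python3 held.py w4
```

```text
tool-frame top x -17.117720970597226 rect(y,z) ((0.08996963500976562, -0.14364242553710938), (80.52388000488281, 49.84442138671875), 0.6560490131378174) [  234   201   102   145 11629]
y range [-38.46  39.88] z range [-20.44  19.52]
TCP [542.49 224.05 145.94] zdir -0.09679857026467563 gap 39.806357959979316
shift tool m [ 0.0869 -0.0003 -0.0351] rotvec [-0.0049 -0.0244  0.005 ] cur zdir -0.0973
```

View pics/w4.png

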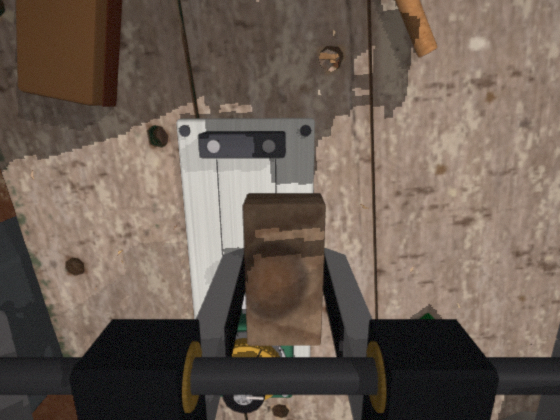

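Call:
play_rows(
  motion=[-0.005, -0.024, 0.005, 0.02, 0, -0.018, 0.4, 0, 0, 0, 0.03, 0, -0.017, 0.4, 0, 0, 0, 0.025, 0, 0, 0.4, 0, 0, 0, 0, 0, 0, 0.4, 0, 0, 0, 0, 0, 0, 0.4],
)

```text
clock: 9.05
eef_pos: [506.4, 222.1, 69.7]
eef_rot: [-0.191, 1.57, -0.289]
wrist_force: [0.8, -0.7, 0.9]
finger_gap: 40.1
```

```bash
python3 held.py w5
python3 - <<'E'
from h import *
np.set_printoptions(precision=2,suppress=True)
c=camera_params("wrist"); f=np.load("held.npz"); d=f["d"]; c["T"]=f["T"]; C=cloud(c,d)
u=np.array([.0922,.9957]); v=np.array([.9957,-.0922])
S=(C[...,:2])@u; X=(C[...,:2])@v; Z=C[...,2]
for nm,lo,hi in [("fence",35,42)]:
    m=(d>0)&(Z>lo)&(Z<hi)
    m=cv2.morphologyEx(m.astype(np.uint8),cv2.MORPH_OPEN,np.ones((3,3)))
    n,l,st,ce=cv2.connectedComponentsWithStats(m)
    for i in range(1,n):
        if st[i,4]<200: continue
        q=C[l==i]; print(nm,st[i],"z",np.median(q[:,2]).round(1),"rect",cv2.minAreaRect(q[:,:2].astype(np.float32)), "S",np.percentile(S[l==i],[1,99]),"X",np.percentile(X[l==i],[1,99]))
P,_=pose(); print("tcp S,X",P[:2]@u,P[:2]@v)
m=(d>0)&(Z>9)&(Z<16)&(S>100)
print("plate X",np.percentile(X[m&(S>270)&(S<290)],[1,99]))
E
```

```text
tool-frame top x -17.126302906307544 rect(y,z) ((-0.09593963623046875, 0.0232086181640625), (80.8525161743164, 49.913028717041016), 0.07661457359790802) [  235   201   101   145 11653]
y range [-38.43  39.91] z range [-20.44  19.57]
TCP [506.44 222.08  69.69] zdir -0.09773830078760364 gap 40.099730900191354
shift tool m [ 0.0097  0.0045 -0.0016] rotvec [-0.0055  0.001   0.0002] cur zdir -0.0978
fence [   0    0   84   98 7354] z 38.7 rect ((385.1417236328125, 351.4827575683594), (51.38070297241211, 44.35169982910156), 72.3818130493164) S [359.44 405.55] X [328.66 375.06]
fence [ 222  135  119   35 3940] z 38.5 rect ((510.48114013671875, 279.5589599609375), (20.123695373535156, 70.04658508300781), 84.82673645019531) S [315.9 335.3] X [448.63 516.33]
tcp S,X 267.8001790841432 483.8556389575933
plate X [423.6  541.12]
```

View pics/w5.png

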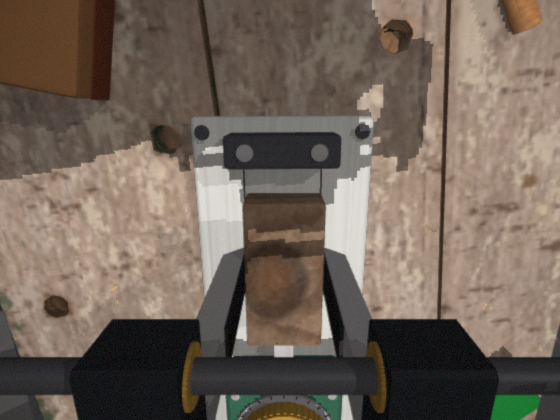

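Call:
play_rows(
  motion=[-0.005, 0, 0, 0.015, 0.0045, -0.0015, 0.4, 0, 0, 0, 0.015, 0, 0, 0.4, 0, 0, 0, 0.01, 0, 0, 0.4, 0, 0, 0, 0, 0, 0, 0.4, 0, 0, 0, 0, 0, 0, 0.4],
)

```text
clock: 9.6
eef_pos: [507.0, 226.9, 28.2]
eef_rot: [0.292, 1.567, 0.199]
wrist_force: [-0.3, 0.6, -0.8]
finger_gap: 39.5
```

```bash
cat > sx.py <<'E'
from h import *
np.set_printoptions(precision=2,suppress=True)
u=np.array([.0922,.9957]); v=np.array([.9957,-.0922])
s=read_state();P,R=pose(s); print("S,X",P[:2]@u,P[:2]@v,"z",P[2],"zdir",np.arctan2(R[1,2],R[0,2]),"tilt",R[2,1:], s["wrist_force"],s["moment"],s["finger_gap"],s["clock"])
E
python3 sx.py
```

```text
S,X 272.704708919768 483.8559021917192 z 28.195173535992467 zdir -0.09322885101527237 tilt [0. 0.] [-0.3   0.59 -0.79] [-0.05  0.04  0.01] 39.53989837050438 9.6
```

Call:
play_rows(
  motion=[0, 0, 0, 0.006, 0, -0.0015, 0.4, 0, 0, 0, 0.003, 0, 0, 0.4, 0, 0, 0, 0, 0, 0, 0.4, 0, 0, 0, 0, 0, 0, 0.4],
)

```text
clock: 10.0
eef_pos: [505.8, 227.3, 19.1]
eef_rot: [0.326, 1.566, 0.233]
wrist_force: [-0.1, 0.5, 0.1]
finger_gap: 39.5
```

```bash
python3 sx.py
```

```text
S,X 272.92115404124337 482.6275880992954 z 19.103119721362766 zdir -0.09316099913777649 tilt [0. 0.] [-0.11  0.5   0.08] [-0.06  0.06 -0.02] 39.51977968940889 10.0
```

Call:
play_rows(
  motion=[0, 0, 0, 0.0012, -0.0005, 0, 0.4, 0, 0, 0, 0, 0, 0, 0.4],
)

```text
clock: 10.2
eef_pos: [505.9, 226.8, 18.2]
eef_rot: [0.338, 1.565, 0.245]
wrist_force: [-0.0, -0.3, -1.0]
finger_gap: 39.7
```

```bash
python3 sx.py
```

```text
S,X 272.45494355622736 482.85280085822023 z 18.175937440047438 zdir -0.09313536599304091 tilt [0.   0.01] [-0.05 -0.35 -1.  ] [-0.09  0.07 -0.01] 39.72598746079577 10.2
```

Call:
play_rows(
  motion=[0, 0, 0, 0.0008, 0, 0, 0.4, 0, 0, 0, 0, 0, 0, 0.4],
)

```text
clock: 10.4
eef_pos: [506.1, 226.8, 17.5]
eef_rot: [0.344, 1.565, 0.251]
wrist_force: [-0.3, -0.0, -0.5]
finger_gap: 40.1
```

```bash
python3 sx.py
```

```text
S,X 272.4854098375541 482.9873986124183 z 17.51286465222414 zdir -0.09321799144897791 tilt [0.   0.01] [-0.26 -0.02 -0.49] [-0.02  0.   -0.01] 40.070543548379206 10.4
```

Call:
play_rows(
  motion=[0, -0.004, 0, 0.0007, 0, -0.0004, 0.4, 0, 0, 0, 0, 0, 0, 0.4],
)

```text
clock: 10.6
eef_pos: [506.2, 226.9, 17.6]
eef_rot: [0.211, 1.559, 0.118]
wrist_force: [0.2, 0.5, -0.4]
finger_gap: 39.6
```

```bash
python3 sx.py
```

```text
S,X 272.62631146784736 483.08265268135494 z 17.600502067141516 zdir -0.0931864290525102 tilt [0.   0.01] [ 0.16  0.45 -0.43] [-0.1   0.07 -0.  ] 39.583707146640826 10.6
```

Run:
```python
from h import *
np.set_printoptions(precision=4,suppress=True)
go([505.7,226.7,16.8],-0.0923)
print(read_state()["joints"])
```

```text
shift tool m [ 0.0008 -0.0003 -0.0005] rotvec [-0.0009  0.0112 -0.0024] cur zdir -0.0932
[ 0.3568  0.5312  1.6757 -0.0034  0.9236  0.452 ]
```

Call:
play_rows(
  motion=[0, 0.011, -0.002, 0.001, 0, -0.0005, 0.4, 0, 0, 0, 0, 0, 0, 0.4],
)

```text
clock: 10.8
eef_pos: [506.3, 227.0, 17.4]
eef_rot: [0.586, 1.57, 0.493]
wrist_force: [0.5, -0.4, -0.9]
finger_gap: 39.6
```

```bash
python3 sx.py
```

```text
S,X 272.7424719620923 483.1733761479416 z 17.3929626360695 zdir -0.09308471094422606 tilt [0. 0.] [ 0.47 -0.41 -0.87] [-0.04  0.07  0.  ] 39.590495037128804 10.8
```

Call:
play_rows(
  motion=[0, 0, 0, 0.001, -0.0005, -0.001, 0.4, 0, 0, 0, 0.001, 0, 0, 0.4, 0, 0, 0, 0, 0, 0, 0.4],
)

```text
clock: 11.1
eef_pos: [506.2, 227.0, 17.4]
eef_rot: [0.543, 1.567, 0.45]
wrist_force: [0.5, 0.9, -1.2]
finger_gap: 39.6
```

```bash
python3 sx.py
```

```text
S,X 272.7204553013375 483.06515859077126 z 17.43205224605209 zdir -0.09307270091072385 tilt [0. 0.] [ 0.47  0.88 -1.2 ] [-0.07  0.1  -0.03] 39.586094117858984 11.1
```

Call:
play_rows(
  motion=[0, 0, 0, 0, 0, 0, -0.3, 0, 0, 0, 0, 0, 0, -0.3, 0, 0, 0, 0, 0, 0, -0.3, 0, 0, 0, -0.01, 0, 0, -0.3, 0, 0, 0, -0.03, 0, 0, -0.3, 0, 0, 0, -0.04, 0, 0, -0.3, 0, 0, 0, -0.04, 0, 0, -0.3, 0, 0, 0, -0.04, 0, 0, -0.3, 0, 0, 0, 0, 0, 0, -0.3],
)

```text
clock: 12.0
eef_pos: [504.7, 226.5, 185.2]
eef_rot: [0.934, 1.569, 0.841]
wrist_force: [0.2, 0.4, 0.3]
finger_gap: 60.8
```

```bash
cat > jig.py <<'E'
from h import *
import sys
np.set_printoptions(precision=2,suppress=True)
s=read_state();P,R=pose(s)
c=camera_params("wrist"); p,d=camera("wrist"); cv2.imwrite(f"pics/{sys.argv[1]}.png",p); C=cloud(c,d)
print("TCP",P,"joints",s["joints"],s["clock"])
u=np.array([.0922,.9957]); v=np.array([.9957,-.0922])
S=(C[...,:2])@u; X=(C[...,:2])@v; Z=C[...,2]
for nm,lo,hi in [("block/jaw",31,36),("fence",36.5,42),("ring",58,66),("knob",81,91)]:
    m=(d>0)&(Z>lo)&(Z<hi)&(S>30)&(S<345)&(abs(X-482)<70)
    m=cv2.morphologyEx(m.astype(np.uint8),cv2.MORPH_OPEN,np.ones((3,3)))
    n,l,st,ce=cv2.connectedComponentsWithStats(m)
    for i in range(1,n):
        if st[i,4]<100: continue
        q=C[l==i]; r=cv2.minAreaRect(q[:,:2].astype(np.float32)); cc=np.array(r[0])
        print(nm,st[i],"z",np.median(q[:,2]).round(1),"rect",np.array(r[0]),np.array(r[1]),round(r[2],2),"S",cc@u,np.percentile(S[l==i],[1,99]),"X",cc@v)
E
python3 jig.py w6
```

```text
TCP [504.69 226.52 185.18] joints [0.36 0.32 1.54 0.   1.28 0.45] 12.0
block/jaw [ 264  154   43   81 3299] z 34.4 rect [505.55 227.34] [79.55 39.98] 84.59 S 272.9790410858154 [233.99 312.4 ] X 482.4199477416993
block/jaw [260 249  50  15 477] z 34.6 rect [499.54 164.87] [15.48 49.38] 85.85 S 210.21950047302246 [202.79 217.61] X 482.1866642791748
fence [ 247  129   77   23 1681] z 38.5 rect [510.54 279.64] [19.83 69.21] 84.55 S 325.51135464172364 [315.65 335.33] X 482.56530799255376
ring [ 253  318   65   39 1407] z 62.2 rect [492.62  88.64] [43.08 64.78] 84.85 S 133.67673577728272 [113.18 154.23] X 482.3335362304687
knob [268 346  35  11 303] z 85.8 rect [492.68  90.72] [11.83 32.08] 85.49 S 135.75820543289186 [130.74 140.92] X 482.19255855560306
```

View pics/w6.png

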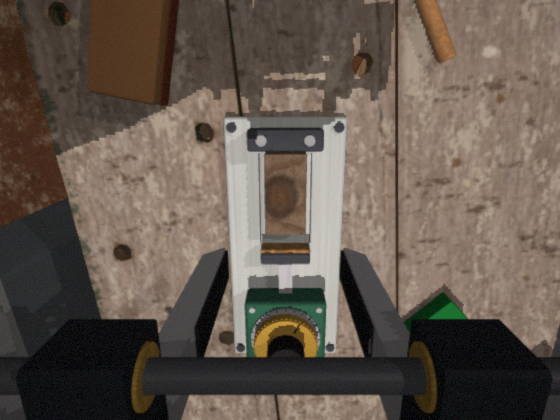

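The block lies lengthwise on the bed, centred, 42.5 mm before the fence face. The jaw is about 15 mm behind it. Next I turn the wrist back and go over the knob.

Call:
play_rows(
  motion=[-0.146, 0, 0, -0.002, 0, 0, -0.3, -0.146, 0, 0, -0.002, 0, 0, -0.3, -0.146, 0, 0, -0.002, 0, 0, -0.3, -0.146, 0, 0, -0.002, 0, 0, -0.3, -0.146, 0, 0, -0.002, 0, 0, -0.3, -0.146, 0, 0, -0.002, 0, 0, -0.3, -0.146, 0, 0, -0.002, 0, 0, -0.3, -0.146, 0, 0, -0.002, 0, 0, -0.3, -0.146, 0, 0, -0.002, 0, 0, -0.3, -0.146, 0, 0, -0.002, 0, 0, -0.3, -0.1, 0, 0, 0, 0, 0, -0.3, 0, 0, 0, 0, 0, 0, -0.3],
)

```text
clock: 13.25
eef_pos: [498.1, 224.1, 189.6]
eef_rot: [1.952, 1.546, -2.818]
wrist_force: [-0.2, 0.3, 0.4]
finger_gap: 61.1
```

Run:
```python
from h import *
np.set_printoptions(precision=4,suppress=True)
go([491.5,77.8,200],1.456); print(read_state()["joints"])
```

```text
shift tool m [-0.0091 -0.0016 -0.1465] rotvec [ 0.0572 -0.0098 -0.0225] cur zdir 1.5133
[ 0.3553  0.3193  1.5336  0.0008  1.3133 -1.1581]
```

Call:
play_rows(
  motion=[0, -0.01, -0.022, -0.004, 0, -0.035, -0.3, 0, 0, 0, -0.003, 0, -0.04, -0.3, 0, 0, 0, 0, 0, -0.04, -0.3, 0, 0, 0, 0, 0, -0.03, -0.3, 0, 0, 0, 0, 0, 0, -0.3, 0, 0, 0, 0, 0, 0, -0.3],
)

```text
clock: 13.85
eef_pos: [486.4, 74.6, 192.1]
eef_rot: [1.673, 1.563, -3.116]
wrist_force: [0.3, -0.1, 0.3]
finger_gap: 60.9
```

```bash
python3 jig.py w7
python3 - <<'E'
from h import *
np.set_printoptions(precision=4,suppress=True)
go([491.5,77.8,120],1.456)
E
```

```text
TCP [486.38  74.65 192.11] joints [ 0.08  0.19  1.69  0.    1.27 -1.42] 13.85
block/jaw [372 177  13  49 303] z 34.6 rect [500.32 166.5 ] [10.14 49.41] 84.57 S 211.91554779968263 [207.25 216.67] X 482.8180048461914
block/jaw [ 396  182   87   41 3136] z 34.6 rect [506.24 228.3 ] [83.89 40.35] 84.5 S 273.9920077026367 [232.76 311.92] X 483.01165869750974
fence [ 479  169   32   69 1389] z 38.7 rect [510.29 279.06] [20.86 69.12] 84.24 S 324.90726917419437 [315.15 334.41] X 482.36767276916504
ring [ 251  173   71   68 2212] z 62.4 rect [491.73  77.18] [64.21 63.77] 85.29 S 122.18816270523071 [ 91.43 152.81] X 482.50041433563234
knob [ 265  195   43   41 1394] z 86.4 rect [491.68  77.06] [35.8  34.84] 84.02 S 122.05686467208862 [105.14 138.79] X 482.45979833526616
shift tool m [ 0.072  -0.0054  0.0033] rotvec [ 0.0398 -0.0011 -0.0077] cur zdir 1.4958
```

View pics/w7.png

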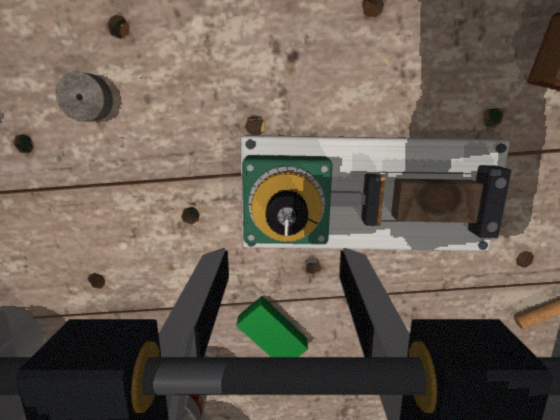

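Call:
play_rows(
  motion=[0, 0, -0.007, 0.03, -0.005, 0.003, -0.3, 0, 0, 0, 0.03, 0, 0, -0.3, 0, 0, 0, 0.02, 0, 0, -0.3, 0, 0, 0, 0, 0, 0, -0.3, 0, 0, 0, 0, 0, 0, -0.3],
)

```text
clock: 14.4
eef_pos: [491.8, 82.1, 109.4]
eef_rot: [2.614, 1.57, -2.174]
wrist_force: [-0.4, -0.1, 0.0]
finger_gap: 61.0
```

Run:
```python
from h import *
np.set_printoptions(precision=4,suppress=True)
go([491.7,77.3,67],1.48); print(pose()[0])
```

```text
shift tool m [ 0.0424 -0.0003 -0.0048] rotvec [ 0.0152 -0.0004 -0.0002] cur zdir 1.4952
[491.7901  82.1324 109.3853]
```

Call:
play_rows(
  motion=[0, 0, 0, 0.005, 0, -0.0048, -0.3, 0, 0, 0, 0.01, 0, 0, -0.3, 0, 0, 0, 0.008, 0, 0, -0.3, 0, 0, 0, 0, 0, 0, -0.3],
)

```text
clock: 14.8
eef_pos: [492.6, 77.7, 87.1]
eef_rot: [-1.508, 1.567, -0.013]
wrist_force: [-0.0, 0.2, 0.2]
finger_gap: 61.1
```

Run:
```python
from h import *
np.set_printoptions(precision=4,suppress=True)
go([491.7,77.3,67],1.48); print(pose()[0])
```

```text
shift tool m [ 0.0201  0.0009 -0.0005] rotvec [0.0153 0.0002 0.0036] cur zdir 1.4953
[492.6004  77.7075  87.0682]
```

Call:
play_rows(
  motion=[0, 0, 0.003, 0.006, 0.001, -0.0005, -0.3, 0, 0, 0, 0.007, 0, 0, -0.3, 0, 0, 0, 0.005, 0, 0, -0.3, 0, 0, 0, 0, 0, 0, -0.3],
)

```text
clock: 15.2
eef_pos: [491.6, 77.2, 67.6]
eef_rot: [-1.027, 1.57, 0.468]
wrist_force: [-0.3, -0.5, -0.6]
finger_gap: 60.8
```

Run:
```python
from h import *
np.set_printoptions(precision=4,suppress=True)
go([491.7,77.3,67],1.48); print(pose()[0])
```

```text
shift tool m [ 0.0006 -0.0001  0.0001] rotvec [0.0149 0.0003 0.0006] cur zdir 1.4949
[491.6252  77.2001  67.648 ]
```

Call:
play_rows(
  motion=[0, 0, 0, 0.0003, 0, 0, 0.5, 0, 0, 0, 0, 0, 0, 0.5, 0, 0, 0, 0, 0, 0, 0.5, 0, 0, 0, 0, 0, 0, 0.5, 0, 0, 0, 0, 0, 0, 0.5],
  newtons=50,
)

```text
clock: 15.7
eef_pos: [491.8, 76.5, 67.6]
eef_rot: [-2.36, 1.57, -0.865]
wrist_force: [0.3, 2.1, -3.1]
finger_gap: 35.5
```

```bash
python3 sx.py; python3 -c "
from h import *
print(read_state()['joints'])"
```

```text
S,X 121.5491419840971 482.60103145462415 z 67.64058516690764 zdir 1.4949799485286694 tilt [-0. -0.] [ 0.33  2.1  -3.12] [ 0.65 -0.13  0.08] 35.45139755125321 15.7
[ 8.13121923e-02  3.50733777e-01  1.80532397e+00 -1.14895842e-03
  9.84845114e-01 -1.41303307e+00]
```

Call:
play_rows(
  motion=[0.1, 0, 0, 0, 0, 0, 0.5, 0.1, 0, 0, 0, 0, 0, 0.5, 0.1, 0, 0, 0, 0, 0, 0.5, 0.1, 0, 0, 0, 0, 0, 0.5],
)

```text
clock: 16.1
eef_pos: [491.9, 76.8, 67.7]
eef_rot: [-1.61, 1.569, -0.526]
wrist_force: [-0.1, 0.2, -1.2]
finger_gap: 34.9
```

```bash
python3 sx.py
python3 - <<'E'
from h import *
np.set_printoptions(precision=4,suppress=True)
go([491.7,77.2,67.5])
E
```

```text
S,X 121.77775783712094 482.6797495710394 z 67.65334377546068 zdir 1.0836931550869031 tilt [-0. -0.] [-0.07  0.23 -1.24] [-0.03 -0.11  0.22] 34.938419127850565 16.1
shift tool m [0.0002 0.0004 0.0003] rotvec [0. 0. 0.] cur zdir 1.0837
```

Call:
play_rows(
  motion=[0.1, 0, 0, 0, 0, 0, 0.5, 0.1, 0, 0, 0, 0, 0, 0.5, 0.1, 0, 0, 0, 0, 0, 0.5, 0.1, 0, 0, 0, 0, 0, 0.5, 0.1, 0, 0, 0, 0, 0, 0.5, 0.1, 0, 0, 0, 0, 0, 0.5],
)

```text
clock: 16.7
eef_pos: [492.1, 77.0, 67.7]
eef_rot: [-0.911, 1.568, -0.451]
wrist_force: [0.8, -0.9, -1.1]
finger_gap: 35.2
```

```bash
python3 sx.py; python3 jig.py w8
```

```text
S,X 122.000635479152 482.9073407077363 z 67.65215175072724 zdir 0.46075170656395165 tilt [-0.  0.] [ 0.78 -0.91 -1.12] [-0.09 -0.12  0.28] 35.20437991760561 16.7
TCP [492.12  76.96  67.65] joints [ 0.08  0.35  1.81 -0.    0.98 -0.38] 16.7
block/jaw [ 358    0  129  105 7262] z 34.5 rect [505.01 218.32] [63.31 40.48] 84.94 S 263.9430005859375 [232.78 291.2 ] X 482.71167478942874
block/jaw [ 329   72   85   64 1508] z 34.8 rect [500.95 173.78] [16.04 50.35] 84.81 S 219.22337062072754 [211.32 227.06] X 482.775735244751
ring [ 227  204  112   50 3221] z 62.3 rect [483.18  93.44] [63.12 28.42] 26.79 S 137.5889816459656 [112.74 153.99] X 472.49068218536377
knob [ 224  243  120   68 4210] z 86.3 rect [493.74  79.75] [56.05 36.06] 44.12 S 124.92572564697267 [106.38 144.66] X 484.2612190246582
```

View pics/w8.png

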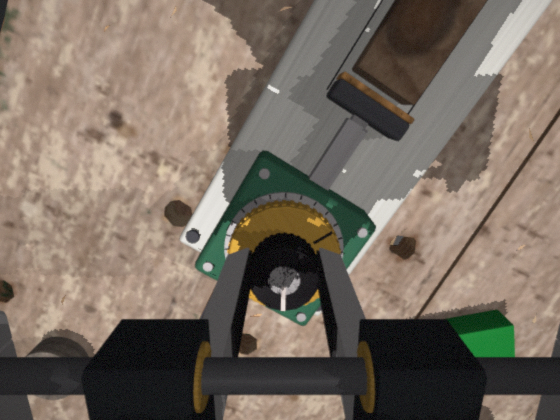

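Call:
play_rows(
  motion=[0.1, 0, 0, 0, 0, 0, 0.5, 0.1, 0, 0, 0, 0, 0, 0.5, 0.1, 0, 0, 0, 0, 0, 0.5],
)

```text
clock: 17.05
eef_pos: [492.2, 77.0, 67.6]
eef_rot: [-0.617, 1.567, -0.465]
wrist_force: [0.7, -0.9, -0.7]
finger_gap: 35.1
```

```bash
python3 sx.py; python3 -c "
from h import *
s=read_state();print(s['effort'],s['joints'][5])"
```

```text
S,X 122.0338399345471 483.02159662609245 z 67.64077573491696 zdir 0.15221692074330537 tilt [-0.  0.] [ 0.73 -0.94 -0.65] [-0.18 -0.17  0.3 ] 35.140341025121984 17.05
[  0.06316721 -50.90476871 -29.51625288   0.35907897   0.24171039
  -1.87371243] -0.06847265048509653
```

Call:
play_rows(
  motion=[0.1, 0, 0, 0, 0, 0, 0.5, 0.1, 0, 0, 0, 0, 0, 0.5],
)

```text
clock: 17.25
eef_pos: [492.4, 77.0, 67.6]
eef_rot: [-0.43, 1.567, -0.48]
wrist_force: [0.6, -0.6, -1.9]
finger_gap: 35.3
```

```bash
python3 sx.py; python3 -c "
from h import *
s=read_state();print(s['effort'],s['joints'][5])"; python3 jig.py w9
```

```text
S,X 122.04380140870377 483.1472561157863 z 67.63433484344219 zdir -0.05072256331486191 tilt [-0.  0.] [ 0.58 -0.55 -1.88] [-0.21 -0.11  0.26] 35.31756385195253 17.25
[  0.10272444 -50.92896938 -29.52343404   0.38347553   0.21435998
  -1.84017979] 0.13480884527162282
TCP [492.36  76.98  67.63] joints [ 0.08  0.35  1.81 -0.    0.98  0.13] 17.25
block/jaw [ 247    0   89   88 5478] z 34.5 rect [502.41 192.69] [43.91 49.  ] 86.33 S 238.18427533111574 [216.95 259.67] X 482.4857086669922
ring [ 228  203  112   51 3239] z 62.3 rect [493.07  95.79] [28.47 63.01] 86.32 S 140.83929505462646 [127.85 154.05] X 482.1198556793213
knob [ 224  243  120   68 4198] z 86.3 rect [489.29  78.78] [36.  56.2] 69.63 S 123.55829312286377 [106.75 140.03] X 479.92044246520993
```

View pics/w9.png

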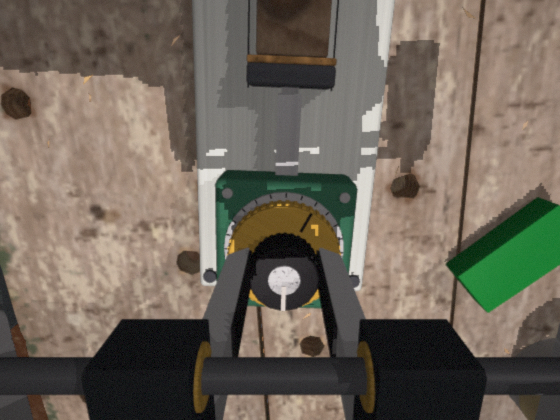

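Call:
play_rows(
  motion=[0.1, 0, 0, 0, 0, 0, 0.5],
)

```text
clock: 17.4
eef_pos: [492.4, 77.0, 67.6]
eef_rot: [-0.328, 1.567, -0.482]
wrist_force: [1.7, -0.0, -2.7]
finger_gap: 35.2
```

```bash
cat > m.py <<'E'
from h import *
s=read_state();P,R=pose(s); z=np.arctan2(R[1,2],R[0,2]); print("turned",round(1.495-z,3),"Mz",round(s["moment"][2],3),"eff6",round(s["effort"][5],3),"qd6",round(s["qd"][5],3),"tcp",P.round(2),"F",np.round(s["wrist_force"],1),s["clock"])
E
python3 m.py
```

```text
turned 1.649 Mz 0.25 eff6 -3.051 qd6 1.139 tcp [492.43  76.98  67.65] F [ 1.7 -0.  -2.7] 17.4
```

Call:
play_rows(
  motion=[0.1, 0, 0, 0, 0, 0, 0.5],
)

```text
clock: 17.5
eef_pos: [492.5, 77.0, 67.7]
eef_rot: [-0.229, 1.566, -0.483]
wrist_force: [1.1, -0.5, -2.4]
finger_gap: 35.0
```

```bash
python3 m.py
```

```text
turned 1.749 Mz 0.27 eff6 -1.703 qd6 0.963 tcp [492.47  76.97  67.66] F [ 1.1 -0.5 -2.4] 17.5
```

Call:
play_rows(
  motion=[0.05, 0, 0, 0, 0, 0, 0.5],
)

```text
clock: 17.6
eef_pos: [492.5, 76.9, 67.6]
eef_rot: [-0.205, 1.566, -0.508]
wrist_force: [1.3, -1.3, -1.4]
finger_gap: 34.8
```

```bash
python3 m.py
```

```text
turned 1.799 Mz 0.271 eff6 0.046 qd6 0.454 tcp [492.47  76.94  67.64] F [ 1.3 -1.3 -1.4] 17.6
```

Call:
play_rows(
  motion=[0.05, 0, 0, 0, 0, 0, 0.5],
)

```text
clock: 17.7
eef_pos: [492.5, 76.9, 67.6]
eef_rot: [-0.166, 1.566, -0.517]
wrist_force: [1.0, -0.8, -1.8]
finger_gap: 34.9
```

```bash
python3 m.py
```

```text
turned 1.847 Mz 0.248 eff6 -0.656 qd6 0.489 tcp [492.5   76.94  67.64] F [ 1.  -0.8 -1.8] 17.7
```

Call:
play_rows(
  motion=[0.05, 0, 0, 0, 0, 0, 0.5],
)

```text
clock: 17.8
eef_pos: [492.5, 76.9, 67.7]
eef_rot: [-0.128, 1.566, -0.527]
wrist_force: [-0.5, -0.3, -2.1]
finger_gap: 35.3
```

```bash
python3 m.py
```

```text
turned 1.894 Mz 0.334 eff6 -0.641 qd6 0.473 tcp [492.53  76.92  67.67] F [-0.5 -0.3 -2.1] 17.8
```

Call:
play_rows(
  motion=[0.05, 0, 0, 0, 0, 0, 0.5],
)

```text
clock: 17.9
eef_pos: [492.6, 76.9, 67.6]
eef_rot: [-0.091, 1.566, -0.538]
wrist_force: [0.5, -1.3, -2.5]
finger_gap: 35.2
```

```bash
python3 m.py; python3 jig.py w10
```

```text
turned 1.942 Mz 0.371 eff6 -0.63 qd6 0.474 tcp [492.57  76.9   67.65] F [ 0.5 -1.3 -2.5] 17.9
TCP [492.57  76.9   67.65] joints [ 0.08  0.35  1.81 -0.    0.98  0.53] 17.9
block/jaw [ 148    0  109   96 5970] z 34.5 rect [505.46 202.58] [49.94 49.58] 77.39 S 248.31022404327393 [227.42 272.81] X 484.6048778656006
block/jaw [192  93  22  12 116] z 34.9 rect [488.56 177.74] [ 5.36 13.78] 84.95 S 222.02504447174073 [219.36 224.38] X 470.07335833740234
ring [ 227  203  113   51 3238] z 62.3 rect [499.45  94.15] [28.54 63.99] 64.81 S 139.7987791229248 [118.77 154.03] X 488.62425738220213
knob [ 224  243  120   68 4214] z 86.3 rect [494.87  77.66] [36.23 56.21] 81.83 S 122.94879414215089 [106.57 141.06] X 485.5793790740967
```

View pics/w10.png

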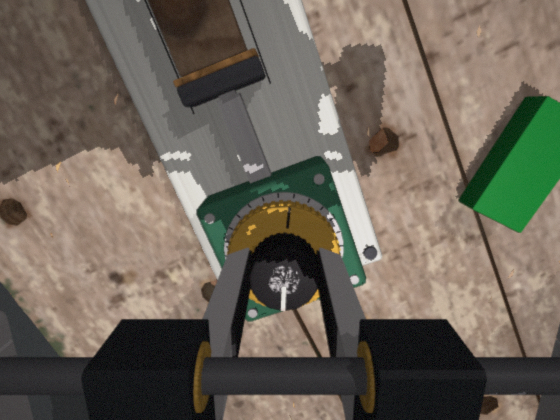

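Call:
play_rows(
  motion=[0.03, 0, 0, 0, 0, 0, 0.5],
)

```text
clock: 18.05
eef_pos: [492.6, 76.9, 67.7]
eef_rot: [-0.072, 1.566, -0.548]
wrist_force: [1.2, -1.0, -2.3]
finger_gap: 35.3
```

```bash
python3 m.py
```

```text
turned 1.971 Mz 0.376 eff6 -0.461 qd6 0.321 tcp [492.59  76.92  67.66] F [ 1.2 -1.  -2.3] 18.05
```

Call:
play_rows(
  motion=[0.03, 0, 0, 0, 0, 0, 0.5],
)

```text
clock: 18.15
eef_pos: [492.6, 76.9, 67.6]
eef_rot: [-0.075, 1.566, -0.579]
wrist_force: [1.7, -0.8, -1.8]
finger_gap: 35.1
```

```bash
python3 m.py
```

```text
turned 1.998 Mz 0.429 eff6 -0.1 qd6 0.275 tcp [492.56  76.91  67.62] F [ 1.7 -0.8 -1.8] 18.15
```

Call:
play_rows(
  motion=[0, 0, 0, 0, 0, 0, 0.5, 0, 0, 0, 0, 0, 0, -0.3, 0, 0, 0, 0, 0, 0, -0.3, 0, 0, 0, 0, 0, 0, -0.3, 0, 0, 0, -0.01, 0, 0, -0.3, 0, 0, 0, -0.03, 0, 0, -0.3, 0, 0, 0, -0.04, 0, 0, -0.3, 0, 0, 0, -0.04, 0, 0, -0.3, 0, 0, 0, -0.02, 0, 0, -0.3, 0, 0, 0, 0, 0, 0, -0.3],
)

```text
clock: 19.15
eef_pos: [491.3, 77.5, 216.7]
eef_rot: [0.163, 1.566, -0.334]
wrist_force: [0.5, 0.4, 0.5]
finger_gap: 61.0
```

```bash
python3 m.py; python3 jig.py w11
```

```text
turned 1.992 Mz 0.016 eff6 0.005 qd6 -0.001 tcp [491.33  77.45 216.65] F [0.5 0.4 0.5] 19.15
TCP [491.33  77.45 216.65] joints [ 0.08  0.17  1.65 -0.    1.31  0.58] 19.15
block/jaw [ 181    0   86   98 3981] z 34.5 rect [507.88 221.95] [94.69 50.09] 80.67 S 267.8251881668091 [225.1  313.77] X 485.2310689666748
fence [159   0  28  11 181] z 38.4 rect [485.35 273.34] [ 8.34 24.15] 62.17 S 316.91720184020994 [315.25 324.58] X 458.06157559204104
ring [ 251  162   67   64 1985] z 62.3 rect [491.89  77.71] [63.54 64.45] 60.15 S 122.729233934021 [ 92.58 153.68] X 482.60624354553227
knob [ 265  181   40   39 1215] z 86.3 rect [492.23  77.88] [35.52 35.76] 62.82 S 122.92753887329101 [106.54 139.93] X 482.93394564208984
```

View pics/w11.png

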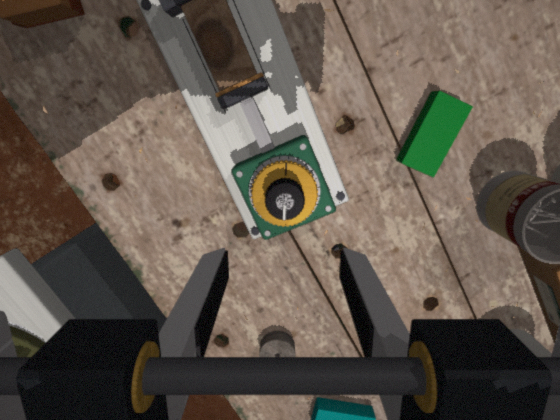

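Run:
```python
from h import *
np.set_printoptions(precision=1,suppress=True)
def ana(img,T,c0,nm):
    c=camera_params("wrist"); K=c
    R=T[:3,:3];t=T[:3,3]
    # rectify ring plane z=62, centre c0, 4px/mm
    n=320; yy,xx=np.mgrid[0:n,0:n]; W=np.stack([c0[0]+(xx-n/2)/4,c0[1]-(yy-n/2)/4,np.full((n,n),62.)],-1)
    P=(W-t)@R; u=(P[...,0]/P[...,2]*K["fx"]+K["cx"]).astype(np.float32); v=(P[...,1]/P[...,2]*K["fy"]+K["cy"]).astype(np.float32)
    o=cv2.remap(img,u,v,cv2.INTER_CUBIC); return o
c=camera_params("wrist"); p,d=camera("wrist")
o2=ana(p,c["T"],(491.8,77.4),"now"); o1=ana(cv2.imread("pics/w1.png"),np.load("w1T.npy"),(491.8,77.4),"w1")
cv2.imwrite("pics/ring.png",np.hstack([o1,o2]))
```

```text
(no output)
```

View pics/ring.png

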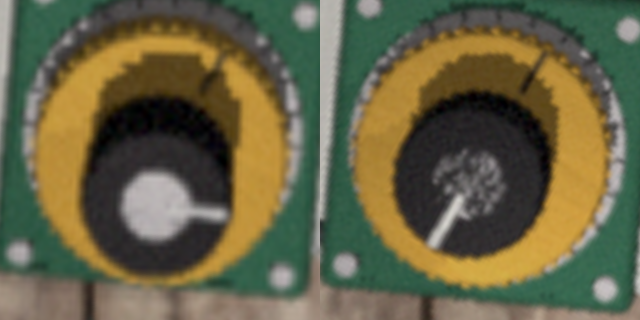

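Run:
```python
from h import *
p,d=camera("scene"); cv2.imwrite("pics/s2.png",cv2.resize(p[140:320,140:420],None,fx=2.8,fy=2.8,interpolation=cv2.INTER_CUBIC))
```

```text
(no output)
```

View pics/s2.png

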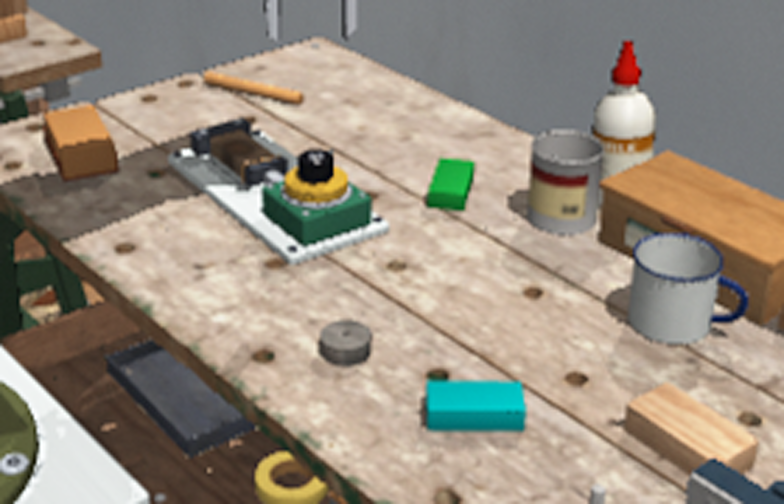

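The block sits between jaw and fence at (243,155) in the crop, the bystanders are where they were, and the gripper is clear above. I'm handing in.

```bash
python3 -c "
from cell import *
print(sign_off())"
```

```text
the job is handed in; nothing more can be done
None
```

I laid the dark knotted perch block lengthwise on the jig bed and let go of it. I then turned the black upper knob clockwise about 2.0 rad in one grasp, until the jaw had it nipped against the fence. I handed in at about 19 s on the clock, with the gripper clear.

**Placing:** After release, the wrist camera put the block on the centre line, 42.5 mm before the fence face.

**Clamping force:** This is an estimate, not a direct reading. While turning, the moment rose from a free-running 0.26–0.27 N m to 0.43 N m. Read directly, that is about 16 N. By angle (contact at about 1.80 rad, final about 1.99 rad) it is about 13.5 N. Single moment readings scatter by about 0.03 N m, or 3 N. One reading just past the estimated contact (0.248 N m) did not yet show the rise.

**Block against fence:** I infer this from the moment rise. The last depth picture still showed about 1.5 mm between the block's and the fence's edges, but it had read the same edge about 0.6 mm short before clamping.

**Ring and knob:** Comparing pictures from before and after, the brass ring's line has not moved. The knob's white line turned about 114°, which matches the wrist's turn, so the fingers did not slip.

**Bystanders:** They look unmoved in the last scene picture; I did not measure their positions again.

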